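Scoop carbide offcuts into the scrap canister and close its sprung bayonet lid

ROBOT

A 6-joint arm with a two-finger parallel gripper is mounted at the origin on the work surface. World frame = base frame: x ahead of the robot, y to its left, z up, the work surface at z = 0. Lengths are in mm, angles in degrees, forces in N, time in s.
With the tool pointing down it reaches from about 350 to 925 mm from the base axis. Payload 6.4 kg.
Tool frame: the origin (TCP) lies on the centre line of the jaws, within the pads' length; the fingertips stand ahead of it and the grasp point (between the pads) lies 8 mm behind it (ctrl.tips_ahead is the z of the fingertips in the tool frame, in mm); z points along the fingers, y is the line along which they close (so a half turn about z gives the same grasp; the last joint's range is limited). The gripper opens to 94 mm and grips with 3 to 60 N. Pads are 16 mm wide; open, the fingers measure 119 mm over their backs; the gripper's body (75 mm by 177 mm) begins 78 mm behind the grasp point.
Start: joints at [64.337, 14.043, 89.255, -0, 76.702, -9.975], TCP at [175.751, 625.8, 216.455] pointing down, gripper open.
Joint ranges: [-179.41, 179.41], [-58.25, 129.5], [7.25, 145.43], [-54.29, 234.29], [11.92, 165.04], [-157.13, 157.13]. Speed limits (degrees/s): [147.25, 147.25, 180, 180, 180, 180].

INTERFACE

Orientations are given as a 3x3 rotation matrix whose columns are the frame's x, y, z axes.
In Python, from station import ctrl, optics gives the robot as it stands. The module is installed in compiled form; this text tells all that it offers.
- The arm moves only by the shell command python3 -m creep 'ROWS' [FORCE]. ROWS is text: rows parted by semicolons, each of 5 numbers parted by spaces: the shift along the tool's x, y, z in mm, then the turn about the tool's z in degrees, then the finger opening in mm, from 0 to 94. A call has 1 to 5 rows; each row is the pose to reach, as a shift and turn from the pose commanded when the call began, along the tool's axes at that moment; what a row does not reach only later rows make up. A row lasts 1/8 s, in which the tool goes at most 62.5 mm and 10.7 degrees, less where a joint would pass 70% of its speed; a pose out of reach is approached as far as the arm can. A call with a gripper value outside its range is refused whole. The fingers move at their own pace and stop on an object; FORCE is the grip in N (left out, the last holds). Time passes only in rows, so rows that repeat a pose let the fingers close. It gives the time, the measured TCP pose, the force, the opening and the grip force at its end, in the units of the state.
- ctrl.get_state(): the state, without advancing time (a new reading comes with each control period).
- optics.snapshot(name): name is "scene" or "top" or "wrist"; returns the picture (384x512x3 uint8, red, green, blue); there is no depth.
- optics.camera_params(name): a dict with "fx", "fy", "cx", "cy" (pixels), "k1" (the pictures are not rectified: a ray, as slopes to the right and down, at radius r is drawn at 1 + k1 r^2 times it, then the intrinsics apply), "origin" and "attitude" of the camera in the world. Camera axes: x right, y up, looking along -z (the intrinsics and any distortion apply to the point x, -y, -z); pixel columns grow to the right and rows downward; lengths in mm; the calibration is good to about 2 mm. A picture is of the moment at which its call begins: read the wrist's pose just before it. camera_params takes no time and is no camera call; for the wrist camera it gives the pose at the moment of the call.
- ctrl.job_done(): hands the job in; it is judged then, once.
Trained networks look in the newest picture that a camera, given by its name, has taken for a name from the list of things; names that differ only in an ending like _2 or _b are one class to them, and where a whole thing is asked for, a point or a joint stands for the part that bears it (a point fixed in the world has none). Each returns a list of dicts, best first, with "conf" (0 to 1); they miss things now and then, are a little off and sometimes report something else, mostly with a low value. They report only what shows in the picture. A call takes as long as a camera call. They do not tell look-alikes from the thing itself.
- optics.spot_in(camera, thing): "bbox" ([left, top, right, bottom] in pixels, round what is visible of it).
- optics.spot_point(camera, thing): "uv" ([column, row] in pixels: a listed point, or the origin of a listed thing).
The state is a dict: "t": time; "q": joint angles; "joint_vel": joint speeds; "joint_torque": joint torques, N m; "ee_pos": TCP position; "eef_rot": TCP orientation; "force": force on the tool from outside, world axes, zero at the start; "torque": the same for the moment, N m; "width": finger opening in mm; "gripper_force": force on a finger pad.
Only numpy, scipy, OpenCV 4.12 (cv2) and the standard library are available. Lean on these libraries where they do the work, as an engineer would, in place of code of your own. Each camera call takes 0.05 s, during which the arm holds its last target. There are 200 camera calls.

TASK

With the hand scoop, move at least three of the six carbide offcuts from the steel tray into the open scrap canister (they are sharp: never touch them with the fingers), then lay the scoop back down flat on the bench and let go of it. Then close the canister with its bayonet lid: lower the two lugs through the notches of the mouth, push the lid down against the sprung seal and turn it clockwise (seen from above) a quarter turn until it meets the stop. Finish there still gripping the lid's handle and holding the lid seated, ready for the seal wire to be put on; leave the other things on the bench where they are.

Things in the scene. Friction and masses are not known exactly. Their poses are not given: they have to be found in the camera images.
- canister: open steel scrap canister bolted to the bench, 120 mm outer diameter, 110 mm high, wall 2.5 mm, floor 3 mm thick; three foot clamps reach 80 mm from its axis. Its mouth has two notches, at +x and -x, for the lid's lugs. Origin at the centre of its underside, z up
- mouth (a point): centre of the canister's mouth, level with the top of its 6 mm thick flange, 110 mm above the bench; axes as the canister. The flange has a round hole of 84 mm diameter and two notches 27 mm wide, at +x and -x, reaching 50 mm from the axis; a dark tab on the outside marks each
- canister_inside (a point): point on the canister's axis inside it, 35 mm above its underside; an offcut is inside when its centre is within 62 mm of this point
- seat (a point): point of the bayonet track under the flange. Clockwise from each notch its underside lies 8 mm below the flange's top; after 60 deg it steps up 2 mm into the seat, which ends at a stop: a lug turns at most 1.40 rad clockwise from the middle of its notch. A stop blocks the other way at once. This point: middle of the seat for the +x notch, 46 mm from the axis, 6 mm below the flange's top
- seal (a joint): travel of the sprung seal ring (rubber face, inner diameter 103 mm, outer 116 mm) on the flange round the mouth: 0 = up, face 12 mm above the flange's top; 0.012 = pressed flush with it. It takes 2.4 N + 1.2 N per mm: 9.6 N with the lid in its seat (about 0.006), 14.4 N at 0.010. The lugs turn freely only while it is pressed beyond 0.008
- lid: steel bayonet lid, 0.3 kg, right way up on the bench, 56 mm high: plug of 78 mm diameter, 17 mm high, with two lugs at its foot at +x and -x (18 mm wide, 5 mm thick, tips 46 mm from the axis); disc of 114 mm diameter, 17 to 22 mm up; black bar handle on top, 56 mm long along x, 14 mm thick, 22 to 56 mm up. Origin at the centre of its underside, z up; a half turn about z changes nothing
- lid_grip (a point): point on the lid's axis in its bar handle, 46 mm above the lid's origin, where to grip across the 14 mm thickness; axes as the lid. Heights of the lid's origin above the canister's underside: 105 mm where the disc meets the raised seal, below 97 mm for turning, 99 mm in the seat
- tray: fixed open steel tray with the offcuts: floor 150 mm (x) by 80 mm (y) inside, 4 mm thick; side walls 3 mm thick, 32 mm high; end walls slope outwards from 75 to 91 mm from the middle at their 32 mm high tops. Origin at the centre of its underside, z up. At the start the offcuts lie in the +x half; the -x half is empty
- tray_floor (a point): centre of the tray's inner floor
- scoop: hand scoop, 0.2 kg, flat on the bench: open smooth steel bucket 60 mm long (x), 60 mm wide, walls 2 mm, back wall at -x 34 mm high, friction about 0.3 with the offcuts. A straight black handle, 16 mm wide (y), 18 mm thick, rises backwards from the back wall at 33.7 deg to x -120 mm, height 82 mm. Origin at the centre of the bucket's underside, x from handle to lip, z up
- scoop_grip (a point): point on the middle line of the scoop's handle where to grip across its 16 mm width: 82 mm behind and 57 mm above the scoop's origin
- scoop_lip (a point): middle of the scoop's lip edge, 30 mm in front of its origin, level with the underside; axes as the scoop. The lip is bevelled over 18 mm to a thin edge, the raked side walls begin 12 mm behind it
- offcut0: carbide rod offcut 1: a dark grey cylinder 12 mm in diameter, 13 mm long, 22 g, sharp-edged and slippery; origin at its centre, x along its axis; lies in the tray at the start
- offcut1: carbide rod offcut 2: a dark grey cylinder 12 mm in diameter, 13 mm long, 22 g, sharp-edged and slippery; origin at its centre, x along its axis; lies in the tray at the start
- offcut2: carbide rod offcut 3: a dark grey cylinder 12 mm in diameter, 13 mm long, 22 g, sharp-edged and slippery; origin at its centre, x along its axis; lies in the tray at the start
- offcut3: carbide rod offcut 4: a dark grey cylinder 12 mm in diameter, 13 mm long, 22 g, sharp-edged and slippery; origin at its centre, x along its axis; lies in the tray at the start
- offcut4: carbide rod offcut 5: a dark grey cylinder 12 mm in diameter, 13 mm long, 22 g, sharp-edged and slippery; origin at its centre, x along its axis; lies in the tray at the start
- offcut5: carbide rod offcut 6: a dark grey cylinder 12 mm in diameter, 13 mm long, 22 g, sharp-edged and slippery; origin at its centre, x along its axis; lies in the tray at the start
- tin: bystander: closed round aluminium tin, 86 mm diameter, 36 mm high; origin at the centre of its underside
- pack: bystander: clear flat box of five end mills lying on the bench, 78 by 58 by 20 mm; origin at the centre of its underside
- tube: bystander: clear square tube with one end mill, 75 by 14 by 14 mm, lying; origin at the centre of its underside
- caliper: bystander: steel caliper with a black slider, 200 mm long, lying; origin under the middle of its beam
- marker: bystander: black marker pen, 130 by 13 by 13 mm, lying; origin at the centre of its underside
Not all that is in view belongs to the job. Leave any blue or pink look-alike of the scoop alone. What is shaped like the lid but green is not meant.

How it is judged (in metres and radians):
On the way, in this order (a step that is already met when the one before it is completed fails the run):
1. at least three offcuts are in the canister ((distance between each of offcut0, offcut1, offcut2 and canister_inside below 0.062 m or distance between each of offcut3, offcut4, offcut5 and canister_inside below 0.062 m or ((distance between each of offcut0, offcut1 and canister_inside below 0.062 m or distance between each of offcut0, offcut2 and canister_inside below 0.062 m or distance between each of offcut1, offcut2 and canister_inside below 0.062 m) and distance between any of offcut3, offcut4, offcut5 and canister_inside below 0.062 m) or (distance between any of offcut0, offcut1, offcut2 and canister_inside below 0.062 m and (distance between each of offcut3, offcut4 and canister_inside below 0.062 m or distance between each of offcut3, offcut5 and canister_inside below 0.062 m or distance between each of offcut4, offcut5 and canister_inside below 0.062 m)))), for 0.2 s.
2. the scoop lies flat on the bench, let go of (height (world z) of scoop below 0.012 m and angle between scoop's own z axis and vertical below 0.12 rad and linear speed of scoop below 0.03 m/s and contact force between the fingers and scoop below 0.3 N), for 0.2 s.
3. the lid is pressed in with its lugs through the notches, not yet turned (horizontal distance between lid and canister below 0.005 m and angle between lid's own z axis and vertical below 0.07 rad and value of joint seal above 0.006 m and angle between the x axis of lid and the x axis of canister, either way round below 0.4 rad), for 0.05 s.
At the end, for the whole second after the job is handed in: 3 or more offcuts in the canister; scoop flat on the bench (12 mm, 0.12 rad), released; lid centred (5 mm, tilt 0.07 rad), origin under 101.5 mm above the canister's underside, turned 1.22 rad or more from the notches, seal pressed over 4.5 mm, still, fingers gripping it with over 4 N (all of step 2 and (distance between each of offcut0, offcut1, offcut2 and canister_inside below 0.062 m or distance between each of offcut3, offcut4, offcut5 and canister_inside below 0.062 m or ((distance between each of offcut0, offcut1 and canister_inside below 0.062 m or distance between each of offcut0, offcut2 and canister_inside below 0.062 m or distance between each of offcut1, offcut2 and canister_inside below 0.062 m) and distance between any of offcut3, offcut4, offcut5 and canister_inside below 0.062 m) or (distance between any of offcut0, offcut1, offcut2 and canister_inside below 0.062 m and (distance between each of offcut3, offcut4 and canister_inside below 0.062 m or distance between each of offcut3, offcut5 and canister_inside below 0.062 m or distance between each of offcut4, offcut5 and canister_inside below 0.062 m))) and horizontal distance between lid and canister below 0.005 m and angle between lid's own z axis and vertical below 0.07 rad and angle between the x axis of lid and the x axis of canister, either way round above 1.22 rad and value of joint seal above 0.0045 m and z of lid in the frame of canister below 0.1015 m and contact force between the fingers and lid above 4 N and linear speed of lid below 0.02 m/s); the arm keeps its last pose, push and grip.
It fails at once if the fingers touch a sharp offcut (contact force between the fingers and offcut0 above 0.5 N or contact force between the fingers and offcut1 above 0.5 N or contact force between the fingers and offcut2 above 0.5 N or contact force between the fingers and offcut3 above 0.5 N or contact force between the fingers and offcut4 above 0.5 N or contact force between the fingers and offcut5 above 0.5 N).
It fails at once if a bystander is pushed more than 40 mm from its place (distance of any of tin, pack, tube, caliper, marker from where it was at the start of the episode above 0.04 m).
It also fails if it takes over 72 s, if anything falls off the work surface, if the arm or the gripper's body presses on something with over 40 N, if the wrist force passes 120 N, or if a joint passes its speed limit or range.

## Working session

There is one attempt and no reset: what is moved stays moved. The work goes in short steps, Python scripts to look and compute and a shell command to move; the robot and the scene stay as the last step left them, time stands still between calls to the robot, and variables do not carry over. Pictures are saved under pics/ and viewed, at most 10 in all, crops included, and the job is handed in when it is done.

```bash
mkdir -p pics
cat > h.py <<'E'
import numpy as np, cv2
from station import ctrl, optics
def pix2world(cam,uv,z,P=None):
    P=P or optics.camera_params(cam)
    d=np.array([(uv[0]-P["cx"])/P["fx"],(uv[1]-P["cy"])/P["fy"]]);s=d.copy()
    for _ in range(20): s=d/(1+P["k1"]*(s@s))
    r=np.array(P["attitude"])@np.array([s[0],-s[1],-1.0]);o=np.array(P["origin"])
    return o+r*(z-o[2])/r[2]
def snap(cam,name=None):
    im=optics.snapshot(cam)
    if name: cv2.imwrite(f"pics/{name}.png",cv2.cvtColor(im,cv2.COLOR_RGB2BGR))
    return im
E
python3 - <<'E'
from h import *
s=ctrl.get_state();print(s["t"],np.round(s["eef_rot"],3).tolist(),s["force"],s["width"],ctrl.tips_ahead)
a=snap("scene");b=snap("top")
cv2.imwrite("pics/a.png",cv2.resize(cv2.cvtColor(b,cv2.COLOR_RGB2BGR),(800,600),interpolation=cv2.INTER_CUBIC))
cv2.imwrite("pics/s.png",cv2.cvtColor(a,cv2.COLOR_RGB2BGR))
for c in("scene","top"):
    P=optics.camera_params(c);print(c,np.round(P["origin"]),np.round(P["attitude"],2).tolist(),P["fx"],P["k1"])
for n,z in [("canister",0),("mouth",110),("lid",0),("lid_grip",46),("tray",0),("tray_floor",4),("scoop",0),("scoop_grip",57),("scoop_lip",0),("offcut0",10),("tin",0),("pack",0),("tube",0),("caliper",0),("marker",0)]:
    for c in ("top",)+(("scene",) if "_" in n or n=="mouth" else ()):
        for d in optics.spot_point(c,n)[:7]:
            print(n,c,round(d["conf"],2),np.round(d["uv"],1),np.round(pix2world(c,d["uv"],z)[:2],1))
E
```

```text
0.0 [[-0.963, 0.27, -0.001], [0.27, 0.963, -0.002], [0.0, -0.002, -1.0]] [ 0.44621916 -0.2042278  -0.52849646] 93.6942508720476 11.0
scene [1027.  154.  747.] [[-0.1, -0.78, 0.62], [0.99, -0.07, 0.07], [-0.01, 0.62, 0.78]] 361.1978473419972 -0.022981609665499624
top [385.  66. 892.] [[-0.02, 0.99, -0.12], [-1.0, -0.02, -0.02], [-0.02, 0.12, 0.99]] 348.78321776264966 -0.06524489033733702
canister top 0.82 [345.6 137.6] [ 633.7 -164.4]
mouth top 0.85 [361.6 128.6] [ 623.8 -174.5]
mouth top 0.22 [230.9 150.5] [578.3 128.9]
mouth scene 0.67 [125.9 222.6] [ 627.2 -163.7]
lid top 0.72 [111.2 194.2] [496.9 453.9]
lid top 0.65 [171.8 214.8] [440.1 292.2]
lid_grip top 0.97 [101.5 191. ] [499.7 459.2]
lid_grip top 0.79 [167.9 211.5] [445.5 290.2]
lid_grip scene 0.89 [330.9 186.4] [432.8 285.6]
lid_grip scene 0.65 [404.  212.4] [497.7 455.6]
tray top 0.69 [232.7 149.1] [609.2 132.9]
tray_floor top 0.7 [228.4 148.3] [610.6 143.8]
tray_floor scene 0.56 [267.5 257.3] [623.7 140.9]
scoop top 0.97 [177.8 294.9] [237.9 276.1]
scoop top 0.78 [279.1 211.5] [443.1  16.1]
scoop top 0.66 [167.6 153.6] [60
[... 779 characters left out ...]
cut0 top 0.61 [227.8 161.5] [574.2 145.2]
offcut0 top 0.56 [235.2 160.9] [575.3 126.1]
offcut0 top 0.55 [223.4 154.5] [593.  156.4]
offcut0 top 0.43 [221.  159.9] [578.9 162.8]
offcut0 top 0.42 [240.7 156.5] [586.6 111.7]
offcut0 top 0.39 [231.1 156.3] [587.7 136.5]
offcut0 top 0.26 [276.9 210.6] [444.9  22.1]
tin top 0.55 [389.8 226.7] [ 398.  -265.8]
tin top 0.22 [277.1 219.8] [422.   21.8]
pack top 0.7 [287.1 127.2] [665.1 -11.4]
pack top 0.54 [229.3 149.3] [608.9 141.9]
pack top 0.33 [349.2 226.7] [ 400.5 -161.4]
tube top 0.23 [236.3 146.3] [616.5 123.4]
caliper top 0.74 [328.5  92.6] [ 759.  -125.7]
marker top 0.8 [349.3 228.6] [ 395.7 -161.4]
marker top 0.71 [229.9 152.9] [599.2 140.4]
```

View pics/a.png

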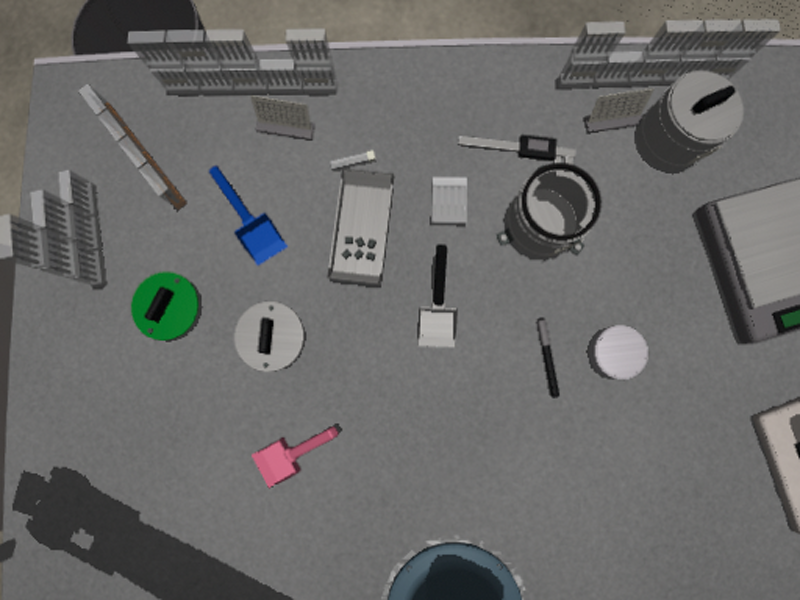

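View pics/s.png

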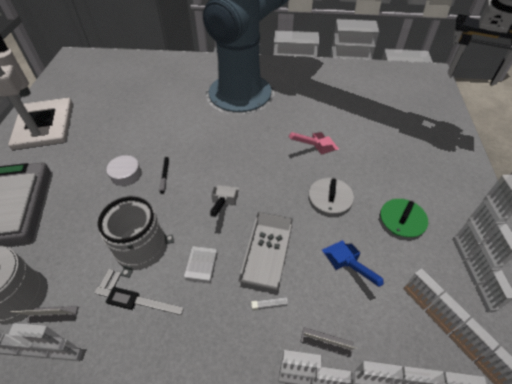

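The real scoop is the steel one with the black handle, bucket at (437,328) of the enlarged top view. The pink one at (290,455) and the blue one at (255,225) are look-alikes. The lid is the steel one at (268,337); the green one at (165,305) is not meant. I'll confirm this in one enlarged crop while starting the move.

```bash
python3 -m creep '-501 -489 -60 -16 94;-501 -489 -60 -16 94;-501 -489 -60 -16 94;-501 -489 -60 -16 94;-501 -489 -60 -16 94'
python3 - <<'E'
from h import *
s=ctrl.get_state();print(s["t"],s["ee_pos"],np.round(s["eef_rot"],3).tolist())
import cv2
b=cv2.imread("pics/a.png")  # earlier top view (800x600)
im=cv2.resize(b[150:390,220:620],(800,480),interpolation=cv2.INTER_CUBIC);cv2.imwrite("pics/crop.png",im)
E
```

```text
t: 1.72
ee_pos: [332.1, 354.5, 243.6]
eef_rot: [[-1.0, -0.006, 0.001], [-0.006, 1.0, 0.0], [-0.001, 0.0, -1.0]]
force: [0.5, 0.1, 0.6]
width: 93.8
gripper_force: 0.0
1.725 [332.14327871 354.47813976 243.57877164] [[-1.0, -0.006, 0.001], [-0.006, 1.0, 0.0], [-0.001, 0.0, -1.0]]
```

View pics/crop.png

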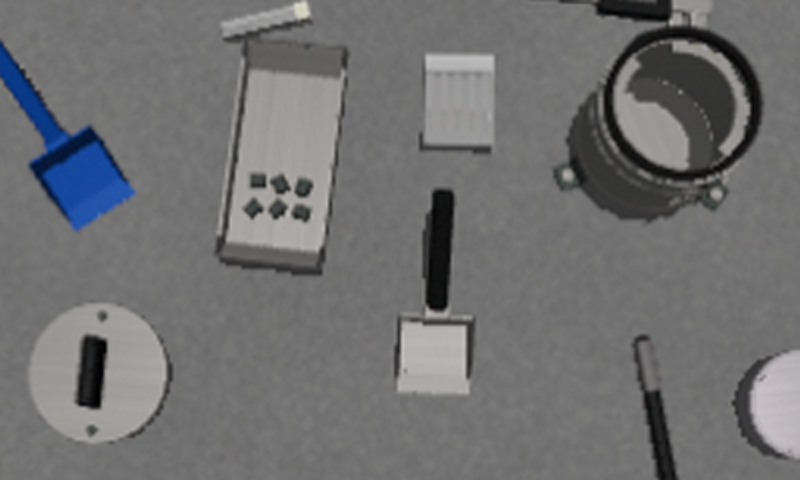

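The steel scoop is at crop (435,355) with its handle at (440,250), the steel lid at (97,372), and the canister mouth at (683,103). The offcuts are at (278,197), in the near half of the tray. All match the description. Next I measure from the corners.

```bash
python3 - <<'E'
from h import *
f=lambda u,v,z:pix2world("top",((u/2+220)*.64-.18,(v/2+150)*.64-.18),z)[:2]
c=np.array([f(247,40,32),f(347,47,32),f(322,271,32),f(218,262,32)]);print(c.round(1),c.mean(0),np.linalg.norm(c-np.roll(c,1,0),axis=1))
d=c[2]+c[3]-c[0]-c[1];print("tray ang",np.degrees(np.arctan2(d[1],d[0])))
print("scoop lip corners",f(397,392,0),f(470,394,0),"back top",f(399,316,34),f(474,318,34),"handle end",f(443,190,82))
print("lid disc",f(98,372,22),"screws",f(103,315,22),f(92,430,22),"handle",f(92,337,56),f(92,408,56))
print("mouth",f(683,103,116), "mouth edges",f(607,103,122),f(760,103,122),f(683,28,122),f(683,180,122))
print("pack",f(425,148,0),f(492,150,0))
E
python3 -m creep '-195 -338 -15 0 94;-195 -338 -15 0 94;-195 -338 -15 0 94;-195 -338 -15 0 94;-195 -338 -15 0 94'
python3 -m creep '-40 -65 0 0 94;-40 -65 0 0 94'|head -2
```

```text
[[709.  163. ]
 [700.7  80.7]
 [515.1 104.1]
 [524.2 187.4]] [612.23568615 133.81573468] [186.35305869  82.72062159 187.06218326  83.75012131]
tray ang 172.66087076476404
scoop lip corners [418.81911437  45.89926097] [415.96154859 -13.54109512] back top [477.45766849  43.65691195] [474.60476891 -15.55726615] handle end [567.55005859   9.23027794]
lid disc [438.54425905 286.15153934] screws [484.58621307 282.44961081] [392.22738347 290.69027338] handle [463.69206573 282.47835863] [408.79643905 282.02529358]
mouth [ 621.59471915 -167.00162762] mouth edges [ 620.77949051 -109.50671194] [ 618.83228923 -221.98084925] [ 677.02015877 -168.91832302] [ 562.30504622 -161.62681876]
pack [622.38538858  17.46200511] [619.40982698 -38.64703147]
t: 2.35
ee_pos: [489.8, 84.6, 255.6]
eef_rot: [[-1.0, -0.005, 0.001], [-0.005, 1.0, 0.0], [-0.001, 0.0, -1.0]]
force: [0.3, 0.6, -0.5]
width: 94.0
gripper_force: 0.0
t: 2.6
ee_pos: [530.4, 18.9, 255.1]
```

Run:
```python
from h import *
P=optics.camera_params("wrist");im=snap("wrist")
print(np.round(P["origin"]),np.round(P["attitude"],2).tolist())
for n,z in [("scoop_grip",57),("scoop_lip",0),("scoop",0),("tray_floor",4),("mouth",110)]:
    for d in optics.spot_point("wrist",n)[:3]: print(n,round(d["conf"],2),np.round(d["uv"]),np.round(pix2world("wrist",d["uv"],z,P)[:2],1))
cv2.imwrite("pics/w1.png",cv2.resize(cv2.cvtColor(im,cv2.COLOR_RGB2BGR),(800,600)))
```

```text
[456.  20. 423.] [[-0.0, -0.97, -0.26], [1.0, -0.0, -0.0], [0.0, -0.26, 0.97]]
scoop_grip 0.95 [252. 167.] [527.6  13.3]
scoop_grip 0.74 [114. 236.] [ 609.3 -148.1]
scoop_grip 0.38 [348. 223.] [591.3 121.7]
scoop_lip 0.98 [464. 193.] [572.2 291.5]
scoop_lip 0.57 [259.  63.] [414.3  21.1]
scoop_lip 0.36 [378. 194.] [573.6 173.7]
scoop 0.78 [258.  90.] [445.4  20.1]
scoop 0.77 [468. 210.] [596.1 301.3]
scoop 0.3 [351. 224.] [614.2 141.8]
tray_floor 0.77 [350. 227.] [616.5 140.4]
mouth 0.98 [ 85. 266.] [ 620.5 -158.6]
```

View pics/w1.png

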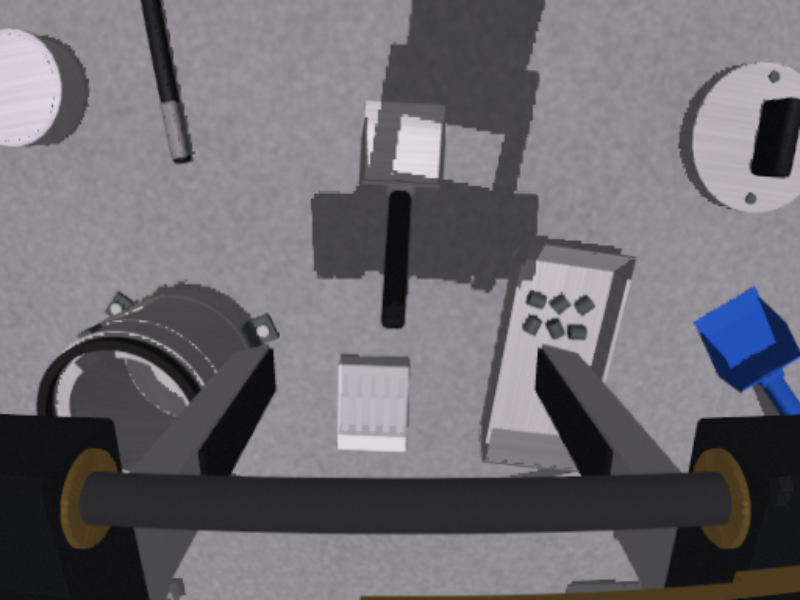

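Run:
```python
from h import *
P=optics.camera_params("wrist")
f=lambda u,v,z:pix2world("wrist",(u*.64-.18,v*.64-.18),z,P)[:2].round(1)
print("lip",f(365,102,0),f(445,107,0),"handle end top",f(394,327,85),"handle start top",f(400,193,34),"bottom back",f(362,185,34),f(442,185,34))
print("pack",f(338,356,20),"tray rim",f(543,236,32),f(636,257,32),f(483,461,32))
print("mouth outer ring l/r/t",f(38,410,120),f(125,338,120),f(205,395,120))
print("lid disc",f(690,138,22),f(755,62,22),f(755,212,22),"screws",f(774,76,22),f(751,198,22))
```

```text
lip [415.1  -5.7] [418.3  54.4] handle end top [564.3  18.2] handle start top [480.6  21.3] bottom back [475.2  -5.8] [474.7  51.1]
pack [610.2 -27.7] tray rim [510.7 126.5] [525.4 198.7] [697.7  91.1]
mouth outer ring l/r/t [ 613.  -214.7] [ 561.8 -145.9] [598.6 -98.8]
lid disc [436.8 236. ] [379.1 282.3] [490.1 296.8] screws [388.  299.1] [479.4 291.7]
```

```bash
python3 -m creep '2 -3 206 3 70;2 -3 206 3 70;2 -3 206 3 70;2 -3 206 3 70;2 -3 206 3 70' 20|head -2; python3 -m creep '0 0 0 0 0;0 0 0 0 0;0 0 0 0 0;0 0 0 0 0;0 0 0 0 0' 20
```

```text
t: 3.52
ee_pos: [527.2, 19.5, 49.3]
t: 4.15
ee_pos: [527.5, 18.6, 49.3]
eef_rot: [[-0.999, 0.047, 0.0], [0.047, 0.999, -0.0], [-0.0, -0.0, -1.0]]
force: [-0.0, -0.1, 1.1]
width: 23.6
gripper_force: 0.2
```

```bash
python3 -m creep '0 0 0 0 0;0 0 0 0 0;0 0 0 0 0;0 0 0 0 0' 60; python3 -m creep '0 0 -20 0 0;0 0 -60 0 0;0 0 -100 0 0;0 0 -100 0 0' 60;  python3 - <<'E'
from h import *
P=optics.camera_params("wrist");im=snap("wrist")
for n,z in [("scoop_grip",157),("scoop_lip",100),("tray_floor",4),("offcut0",10),("mouth",110)]:
    for d in optics.spot_point("wrist",n)[:6]: print(n,round(d["conf"],2),np.round(d["uv"]),np.round(pix2world("wrist",d["uv"],z,P)[:2],1))
cv2.imwrite("pics/w2.png",cv2.resize(cv2.cvtColor(im,cv2.COLOR_RGB2BGR),(800,600)))
E
```

```text
t: 4.65
ee_pos: [527.4, 18.7, 49.2]
eef_rot: [[-0.999, 0.047, 0.0], [0.047, 0.999, -0.0], [-0.0, -0.0, -1.0]]
force: [0.2, -0.3, 0.9]
width: 15.8
gripper_force: 59.4
t: 5.15
ee_pos: [529.4, 18.5, 151.9]
eef_rot: [[-0.999, 0.047, 0.006], [0.047, 0.999, -0.001], [-0.006, -0.001, -1.0]]
force: [-0.4, 0.4, -2.2]
width: 15.8
gripper_force: 59.4
scoop_grip 0.67 [259. 252.] [531.1  20.2]
scoop_lip 0.84 [255.  36.] [418.   22.9]
tray_floor 0.84 [380. 255.] [614.1 139.2]
tray_floor 0.62 [254.  89.] [447.3  19.6]
tray_floor 0.42 [ 92. 272.] [ 620.4 -159.3]
offcut0 0.73 [412. 217.] [572.5 167.3]
offcut0 0.71 [404. 240.] [595.5 160.5]
offcut0 0.62 [364. 232.] [585.4 120.2]
offcut0 0.6 [370. 215.] [567.5 125.2]
offcut0 0.54 [388. 219.] [572.5 143.1]
offcut0 0.45 [388. 237.] [592.1 143.9]
mouth 0.65 [ 32. 337.] [ 620.5 -160.3]
```

View pics/w2.png

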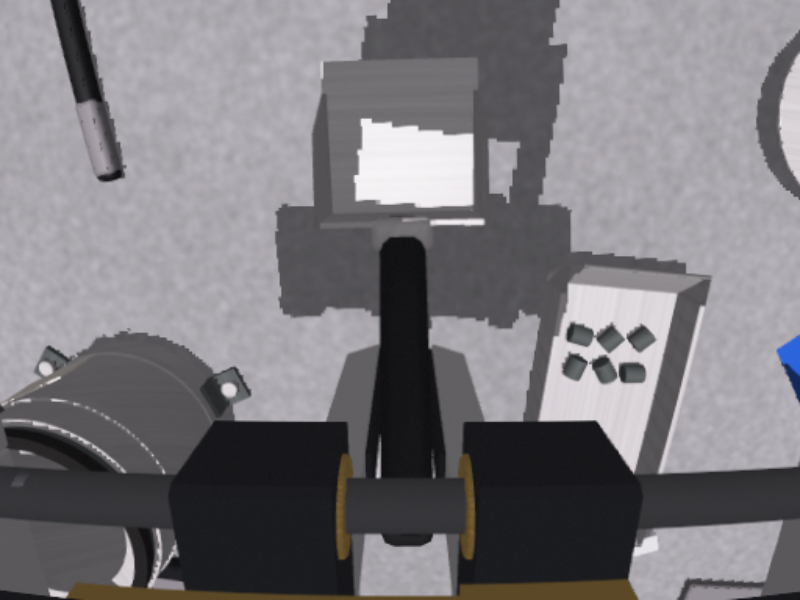

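Run:
```python
from h import *
P=optics.camera_params("wrist")
f=lambda u,v,z:pix2world("wrist",(u*.64-.18,v*.64-.18),z,P)[:2]
A,B,C,D=f(572,283,4),f(678,293,4),f(542,418,4),f(634,466,4)
print("floor corners",A,B,C,D,"rim",f(710,276,32))
E=(A+B)/2; print("end mid",E,np.linalg.norm(A-B))
for p,q in((A,C),(B,D)):
    d=p-q;print(np.degrees(np.arctan2(d[1],d[0])))
th=np.radians(172.7);u=np.array([np.cos(th),np.sin(th)]);v=np.array([-u[1],u[0]])
c=E-75*u;print("centre",c)
for o in [(572.5,167.3),(595.5,160.5),(585.4,120.2),(567.5,125.2),(572.5,143.1),(592.1,143.9)]:
    r=np.array(o)-c;print(np.round([r@u,r@v],1))
```

```text
floor corners [529.52015032 120.85935663] [538.79458628 187.77124427] [617.84685297 104.71143347] [658.00376794 168.88582395] rim [522.07082289 191.18081987]
end mid [534.1573683  154.31530045] 67.55157933032798
169.63957797463902
170.9978709647297
centre [608.54945149 144.78545481]
[ 38.6 -17.8]
[ 14.9 -13.9]
[19.8 27.3]
[38.2 24.6]
[35.5  6.3]
[16.2  3. ]
```

```bash
python3 -m creep '-185 116 0 5 0;-185 116 0 5 0;-185 116 0 5 0;-185 116 0 5 0;-185 116 0 5 0' 60;  python3 - <<'E'
from h import *
s=ctrl.get_state();R=np.array(s["eef_rot"]);p=np.array(s["ee_pos"])
t=np.array([719.1,125.8,60]);print(R.T@(t-p),np.degrees(np.arctan2(R[1,0],R[0,0])))
P=optics.camera_params("wrist");im=snap("wrist")
for n,z in [("scoop_lip",100),("tray_floor",4),("offcut0",10)]:
    for d in optics.spot_point("wrist",n)[:6]: print(n,round(d["conf"],2),np.round(d["uv"]),np.round(pix2world("wrist",d["uv"],z,P)[:2],1))
cv2.imwrite("pics/w3.png",cv2.resize(cv2.cvtColor(im,cv2.COLOR_RGB2BGR),(800,600)))
E
```

```text
t: 6.08
ee_pos: [718.0, 126.9, 146.8]
eef_rot: [[-0.991, 0.132, -0.002], [0.132, 0.991, -0.0], [0.002, -0.0, -1.0]]
force: [-0.6, 0.2, -2.5]
width: 15.8
gripper_force: 60.0
[-1.44050212 -0.94593112 86.79014495] 172.39467624076423
scoop_lip 0.57 [258.  38.] [608.7 142.9]
offcut0 0.7 [278.   7.] [571.5 163.8]
offcut0 0.69 [231.  34.] [587.8 122.1]
offcut0 0.65 [278.  37.] [595.  161.2]
offcut0 0.63 [252.   9.] [570.3 142.9]
offcut0 0.53 [234.   7.] [566.6 127.8]
offcut0 0.44 [255.  39.] [594.1 141.7]
```

View pics/w3.png

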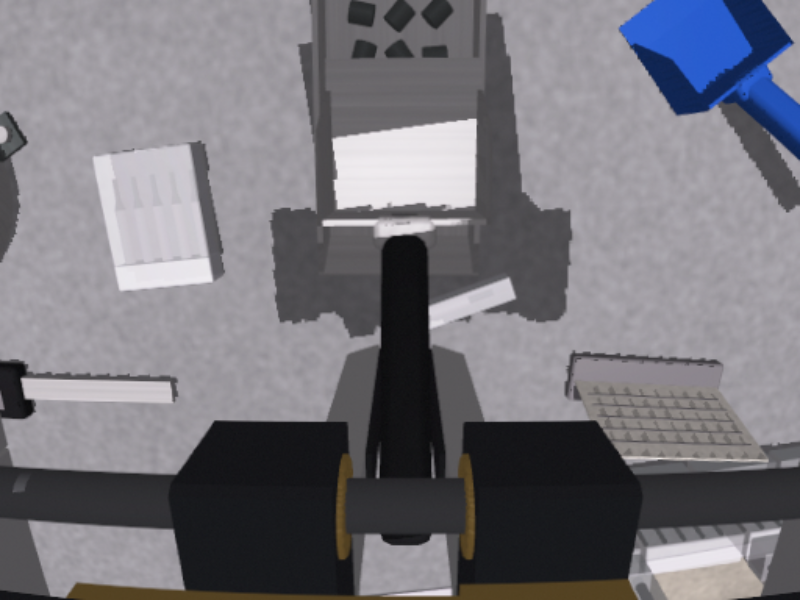

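```bash
python3 -m creep '-1 -1 60 0 0;-1 -1 85 0 0;-1 -1 85 0 0' 60;  python3 -m creep '0 0 7 0 0;0 0 9 0 0;0 0 9 0 0' 60
python3 - <<'E'
from h import *
P=optics.camera_params("wrist")
f=lambda u,v,z:pix2world("wrist",(u*.64-.18,v*.64-.18),z,P)[:2]
E
```

```text
t: 6.65
ee_pos: [716.0, 124.5, 61.3]
eef_rot: [[-0.991, 0.134, -0.006], [0.134, 0.991, -0.0], [0.006, -0.001, -1.0]]
force: [-0.6, 0.8, -2.0]
width: 15.4
gripper_force: 60.0
t: 7.02
ee_pos: [719.0, 124.9, 56.2]
eef_rot: [[-0.991, 0.134, 0.002], [0.134, 0.991, 0.0], [-0.002, 0.0, -1.0]]
force: [0.4, 0.5, -1.8]
width: 15.7
gripper_force: 60.0
```

```bash
python3 -m creep '0 0 1 0 0;0 0 2 0 0;0 0 2 0 0' 60|sed -n '1,4p'; python3 -m creep '2 0 2 0 0;4 0 2 0 0' 60|sed -n '1,4p'
```

```text
t: 7.4
ee_pos: [718.6, 124.8, 53.4]
eef_rot: [[-0.991, 0.134, 0.0], [0.134, 0.991, -0.0], [-0.0, 0.0, -1.0]]
force: [-0.4, 0.3, -0.7]
t: 7.65
ee_pos: [716.4, 125.3, 53.3]
eef_rot: [[-0.991, 0.134, 0.005], [0.134, 0.991, -0.0], [-0.005, 0.001, -1.0]]
force: [3.6, -0.4, 5.7]
```

```bash
python3 -m creep '12 0 0 0 0;24 0 0 0 0;36 0 0 0 0;48 0 0 0 0;58 0 0 0 0' 60|sed -n '1,4p'; python3 -m creep '2 0 0 0 0;4 0 0 0 0;5 0 0 0 0' 60
python3 - <<'E'
from h import *
im=snap("wrist"); im2=snap("scene")
a=cv2.resize(im[0:180,150:360],(700,600)); cv2.imwrite("pics/w4.png",cv2.cvtColor(a,cv2.COLOR_RGB2BGR))
E
```

```text
t: 8.28
ee_pos: [658.4, 133.1, 53.2]
eef_rot: [[-0.991, 0.134, 0.005], [0.134, 0.991, -0.0], [-0.005, 0.001, -1.0]]
force: [4.8, 0.4, 6.4]
t: 8.65
ee_pos: [653.9, 133.8, 53.3]
eef_rot: [[-0.991, 0.134, 0.006], [0.134, 0.991, -0.0], [-0.006, 0.001, -1.0]]
force: [5.7, -0.2, 5.8]
width: 15.8
gripper_force: 59.9
```

View pics/w4.png

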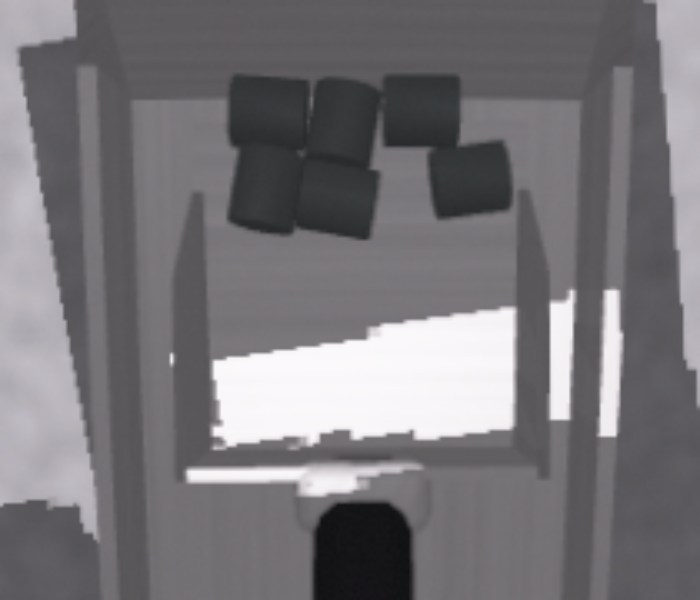

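```bash
python3 -m creep '3 0 0 0 0;6 0 0 0 0;8 0 0 0 0' 60|sed -n '1,4p';python3 -m creep '3 0 0 0 0;6 0 0 0 0;8 0 0 0 0' 60|sed -n '1,4p'
python3 - <<'E'
from h import *
im=snap("wrist")
a=cv2.resize(im[0:180,150:360],(700,600)); cv2.imwrite("pics/w5.png",cv2.cvtColor(a,cv2.COLOR_RGB2BGR))
E
```

```text
t: 9.12
ee_pos: [649.0, 134.3, 54.7]
eef_rot: [[-0.991, 0.134, 0.013], [0.134, 0.991, -0.001], [-0.013, 0.001, -1.0]]
force: [12.5, -2.1, 5.5]
t: 9.5
ee_pos: [646.9, 134.5, 57.8]
eef_rot: [[-0.991, 0.134, 0.028], [0.134, 0.991, -0.002], [-0.028, 0.002, -1.0]]
force: [20.9, -3.7, 5.1]
```

View pics/w5.png

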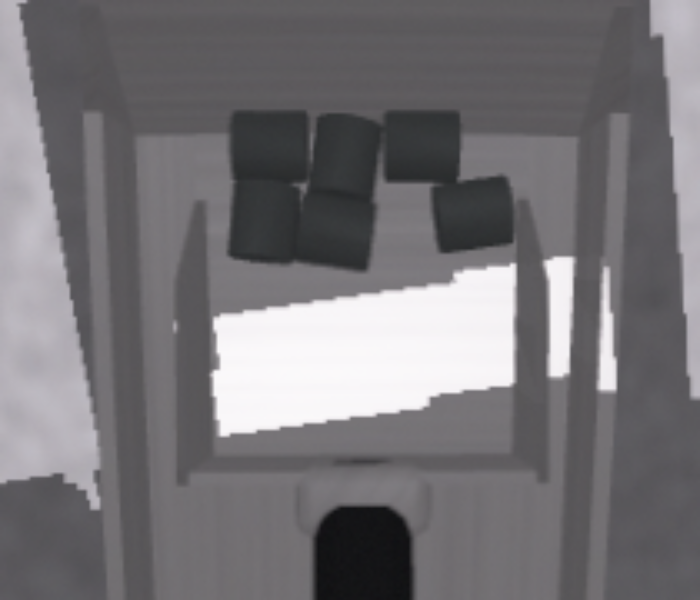

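```bash
python3 -m creep '-4 0 2 0 0;-8 0 4 0 0;-9 0 7 0 0;-10 0 10 0 0' 20
python3 - <<'E'
from h import *
im=snap("wrist")
a=cv2.resize(im[0:180,150:360],(700,600)); cv2.imwrite("pics/w6.png",cv2.cvtColor(a,cv2.COLOR_RGB2BGR))
E
```

```text
t: 10.05
ee_pos: [651.1, 133.8, 45.9]
eef_rot: [[-0.991, 0.134, 0.012], [0.134, 0.991, -0.001], [-0.012, 0.001, -1.0]]
force: [7.0, -2.9, 10.9]
width: 16.0
gripper_force: 20.0
```

View pics/w6.png

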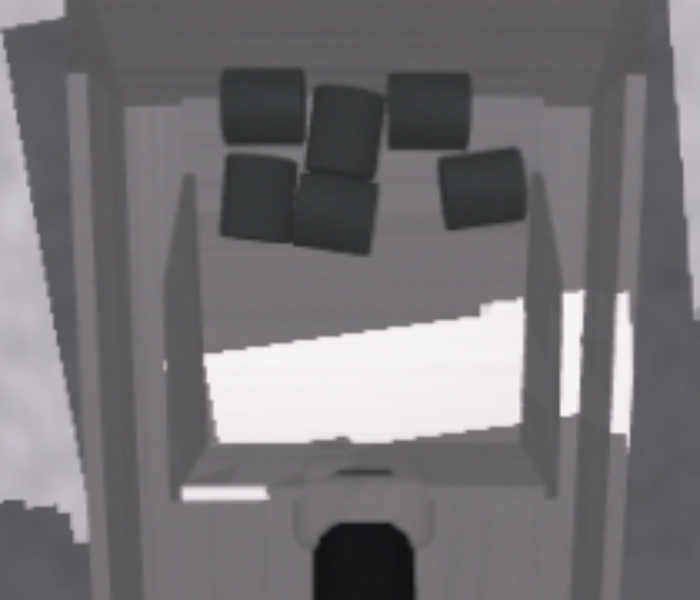

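Two offcuts lie across the bucket floor and four on the lip. All six are on the scoop and the lip has begun to rise, so I keep tilting back.

```bash
python3 -m creep '-1 0 4 0 0;-3 0 8 0 0;-4 0 11 0 0;-4 0 11 0 0' 20; python3 -m creep '0 0 0 0 0;0 0 0 0 0;0 0 -5 0 0;0 0 -12 0 0;0 0 -20 0 0' 60
python3 - <<'E'
from h import *
P=optics.camera_params("wrist");im=snap("wrist")
for n,z in [("scoop_lip",20),("offcut0",30)]:
    for d in optics.spot_point("wrist",n)[:7]: print(n,round(d["conf"],2),np.round(d["uv"]),np.round(((np.array(d["uv"])-[150,0])*3.33)))
E
```

```text
t: 10.6
ee_pos: [653.8, 133.5, 33.5]
eef_rot: [[-0.991, 0.134, 0.009], [0.134, 0.991, -0.0], [-0.009, 0.001, -1.0]]
force: [5.7, -2.1, 7.9]
width: 16.1
gripper_force: 20.0
t: 11.22
ee_pos: [648.5, 134.2, 49.1]
eef_rot: [[-0.991, 0.134, -0.003], [0.134, 0.991, -0.0], [0.003, -0.0, -1.0]]
force: [-0.0, 0.3, -3.3]
width: 15.7
gripper_force: 60.0
scoop_lip 0.82 [486.  68.] [1119.  228.]
scoop_lip 0.8 [260.  17.] [368.  55.]
offcut0 0.92 [251.  33.] [336. 110.]
offcut0 0.91 [274. 118.] [415. 395.]
offcut0 0.88 [226.  36.] [254. 120.]
offcut0 0.83 [224.  62.] [246. 205.]
offcut0 0.63 [239. 123.] [297. 409.]
offcut0 0.62 [297. 121.] [489. 403.]
```

```bash
c="python3 -m creep"; $c '0 0 -15 0 0;0 0 -35 0 0;0 0 -60 0 0;0 0 -90 0 0;0 0 -120 0 0' 60|sed -n '1,2p'; $c '0 0 -30 0 0;0 0 -55 0 0;0 0 -70 0 0;0 0 -75 0 0;0 0 -75 0 0' 60|sed -n '1,4p'
$c '-1 -4 0 0 0;-3 -12 0 0 0;-6 -26 0 0 0;-10 -44 0 0 0;-14 -64 0 0 0' 60|sed -n '1,2p'
$c '-4 -20 0 0 0;-9 -40 0 0 0;-13 -60 0 0 0;-18 -80 0 0 0;-22 -100 0 0 0' 60|sed -n '1,2p'
$c '-4 -20 0 0 0;-9 -40 0 0 0;-13 -60 0 0 0;-18 -80 0 0 0;-22 -98 0 0 0' 60|sed -n '1,2p'
$c '-4 -15 0 0 0;-6 -25 0 0 0;-7 -31 0 0 0;-8 -34 0 0 0;-8 -34 0 0 0' 60|sed -n '1,4p'
python3 - <<'E'
from h import *
s=ctrl.get_state();R=np.array(s["eef_rot"]);p=np.array(s["ee_pos"])
print(R.T@(np.array([675,-167,244])-p))
P=optics.camera_params("wrist");im=snap("wrist","w7")
for n,z in [("scoop_lip",230),("mouth",110),("offcut0",230)]:
    for d in optics.spot_point("wrist",n)[:7]: print(n,round(d["conf"],2),np.round(d["uv"]),np.round(pix2world("wrist",d["uv"],z,P)[:2],1))
E
```

```text
t: 12.0
ee_pos: [650.4, 134.1, 172.8]
t: 12.62
ee_pos: [649.8, 134.0, 244.8]
eef_rot: [[-0.991, 0.134, -0.001], [0.134, 0.991, -0.0], [0.001, -0.0, -1.0]]
force: [-0.3, 0.7, -4.0]
t: 13.25
ee_pos: [655.5, 67.1, 245.1]
t: 13.88
ee_pos: [663.9, -34.7, 245.1]
t: 14.5
ee_pos: [672.6, -134.7, 245.1]
t: 15.12
ee_pos: [675.9, -167.9, 245.1]
eef_rot: [[-0.991, 0.134, -0.0], [0.134, 0.991, 0.0], [0.0, 0.0, -1.0]]
force: [-0.8, -0.9, -3.6]
[1.0179241  0.77635902 1.14834124]
scoop_lip 0.87 [257.  17.] [ 562.1 -151.9]
scoop_lip 0.24 [387. 133.] [628.  -90.7]
offcut0 0.85 [226.  74.] [ 587.6 -171.4]
offcut0 0.8 [271. 120.] [ 613.4 -151.6]
offcut0 0.77 [300. 124.] [ 617.3 -136.7]
offcut0 0.75 [240. 123.] [ 613.2 -167.7]
offcut0 0.68 [225. 101.] [ 600.8 -173.8]
offcut0 0.62 [259.  34.] [ 570.2 -152. ]
```

```bash
c="python3 -m creep"; for F in 20 14 10; do $c '0 0 0 0 0' $F|sed -n '4,6p'; done
python3 - <<'E'
from h import *
P=optics.camera_params("wrist");im=snap("wrist")
for n,z in [("scoop_lip",200),("offcut0",230)]:
    for d in optics.spot_point("wrist",n)[:7]: print(n,round(d["conf"],2),np.round(d["uv"]),np.round(pix2world("wrist",d["uv"],z,P)[:2],1))
E
```

```text
force: [-0.5, 0.1, -3.8]
width: 15.8
gripper_force: 20.0
force: [-0.3, 0.8, -3.5]
width: 15.8
gripper_force: 14.0
force: [1.2, 0.1, -3.5]
width: 16.0
gripper_force: 10.0
scoop_lip 0.71 [259. 126.] [ 618.  -158.4]
offcut0 0.89 [234. 158.] [ 631.1 -174. ]
offcut0 0.87 [246. 172.] [ 639.3 -168.8]
offcut0 0.77 [237. 125.] [ 613.9 -169.6]
offcut0 0.68 [388. 131.] [627.3 -90.4]
offcut0 0.66 [271. 183.] [ 647.2 -156. ]
offcut0 0.59 [291. 157.] [ 634.6 -143.3]
offcut0 0.57 [258. 114.] [ 609.4 -157.8]
```

```bash
c="python3 -m creep"; $c '0 0 0 0 0;0 0 0 0 0' 8|sed -n '1,5p'
python3 - <<'E'
from h import *
P=optics.camera_params("wrist");im=snap("wrist","w8");snap("top","t8")
for c,n,z in [("wrist","scoop_lip",130),("wrist","offcut0",10),("top","offcut0",10)]:
    for d in optics.spot_point(c,n)[:7]: print(c,n,round(d["conf"],2),np.round(d["uv"]),np.round(pix2world(c,d["uv"],z,P if c=="wrist" else None)[:2],1))
E
```

```text
t: 16.1
ee_pos: [675.9, -168.2, 245.4]
eef_rot: [[-0.991, 0.134, 0.0], [0.134, 0.991, -0.0], [-0.0, -0.0, -1.0]]
force: [0.0, 0.2, -1.8]
width: 15.8
wrist scoop_lip 0.76 [258. 133.] [ 628.6 -161.1]
wrist scoop_lip 0.62 [255. 113.] [ 612.6 -161.1]
wrist offcut0 0.6 [262.  78.] [ 578.8 -150.4]
wrist offcut0 0.58 [236.  84.] [ 581.5 -179.3]
wrist offcut0 0.57 [257.  92.] [ 594.  -157.2]
wrist offcut0 0.44 [245.  99.] [ 599.6 -172.2]
top offcut0 0.58 [345. 125.] [ 665.4 -162.5]
```

```bash
c="python3 -m creep"; $c '0 0 -15 0 0;0 0 -30 0 0;50 30 -30 0 0;100 65 -30 0 0;150 100 -30 0 0' 60|sed -n '1,2p'; $c '50 30 0 0 0;84 56 40 0 0;84 56 90 0 0;84 56 120 0 0;84 56 140 0 0' 60;  python3 - <<'E'
from h import *
P=optics.camera_params("wrist");im=snap("wrist","w9");snap("top","t9")
for c,n,z in [("wrist","scoop_lip",20),("wrist","offcut0",10),("top","offcut0",10),("top","scoop_lip",20)]:
    for d in optics.spot_point(c,n)[:7]: print(c,n,round(d["conf"],2),np.round(d["uv"]),np.round(pix2world(c,d["uv"],z,P if c=="wrist" else None)[:2],1))
E
```

```text
t: 16.98
ee_pos: [539.7, -48.1, 276.8]
t: 17.6
ee_pos: [464.9, 17.9, 135.2]
eef_rot: [[-0.991, 0.133, 0.001], [0.133, 0.991, -0.0], [-0.001, -0.0, -1.0]]
force: [-0.5, -0.1, -1.7]
width: 15.3
gripper_force: 60.0
wrist scoop_lip 0.71 [260. 132.] [417.3  26.8]
top offcut0 0.36 [346. 122.] [ 672.1 -163.9]
top scoop_lip 0.97 [167. 303.] [221.8 298.5]
top scoop_lip 0.9 [170. 164.] [568.7 293.6]
top scoop_lip 0.69 [278. 221.] [418.2  20.6]
top scoop_lip 0.39 [170. 213.] [443.  292.2]
top scoop_lip 0.19 [345. 136.] [ 632.6 -157.2]
```

```bash
c="python3 -m creep"; $c '0 0 12 0 0;0 0 24 0 0;-6 0 32 0 0;-14 0 40 0 0;-22 0 48 0 0' 8|sed -n '1,4p'; $c '-10 0 8 0 0;-20 0 16 0 0;-30 0 24 0 0;-40 0 32 0 0;-45 0 37 0 0' 8|sed -n '1,5p';  $c '0 0 1 0 0;0 0 2 0 0;0 0 2 0 0' 8
python3 - <<'E'
from h import *
P=optics.camera_params("wrist");im=snap("wrist","w10")
for c,n,z in [("wrist","scoop_lip",0),("wrist","scoop",0)]:
    for d in optics.spot_point(c,n)[:3]: print(c,n,round(d["conf"],2),np.round(d["uv"]),np.round(pix2world(c,d["uv"],z,P if c=="wrist" else None)[:2],1))
E
```

```text
t: 18.52
ee_pos: [489.1, 14.5, 88.0]
eef_rot: [[-0.991, 0.134, 0.004], [0.134, 0.991, -0.0], [-0.004, 0.0, -1.0]]
force: [3.0, -0.1, 3.6]
t: 19.15
ee_pos: [531.2, 8.8, 49.1]
eef_rot: [[-0.991, 0.134, -0.002], [0.134, 0.991, 0.0], [0.002, -0.0, -1.0]]
force: [-0.5, -0.1, -0.9]
width: 15.7
t: 19.52
ee_pos: [531.6, 8.8, 48.7]
eef_rot: [[-0.991, 0.134, 0.001], [0.134, 0.991, -0.0], [-0.001, -0.0, -1.0]]
force: [1.4, -0.5, 0.3]
width: 16.0
gripper_force: 8.0
wrist scoop_lip 0.56 [259.  60.] [435.4  23.5]
wrist scoop 0.63 [259. 111.] [464.9  19.5]
wrist scoop 0.35 [ 58. 345.] [ 619.9 -162. ]
```

```bash
c="python3 -m creep"; $c '0 0 0 0 17;0 0 0 0 20;0 0 0 0 30;0 0 0 0 50;0 0 0 0 60' 8|sed -n '1,5p'; $c '0 0 -30 0 60;0 0 -90 0 60;0 0 -150 0 70;0 0 -206 0 94;0 0 -206 0 94' 20|sed -n '1,5p'
python3 - <<'E'
from h import *
P=optics.camera_params("wrist");im=snap("wrist");snap("scene")
for c,n,z in [("wrist","scoop_lip",0),("wrist","scoop_grip",57),("scene","scoop_lip",0),("scene","scoop_grip",57),("wrist","lid_grip",46),("wrist","offcut0",10),("wrist","mouth",110)]:
    for d in optics.spot_point(c,n)[:4]: print(c,n,round(d["conf"],2),np.round(d["uv"]),np.round(pix2world(c,d["uv"],z,P if c=="wrist" else None)[:2],1))
cv2.imwrite("pics/w11.png",cv2.resize(cv2.cvtColor(im,cv2.COLOR_RGB2BGR),(800,600)))
E
```

```text
t: 20.3
ee_pos: [531.2, 8.8, 48.1]
eef_rot: [[-0.991, 0.134, -0.0], [0.134, 0.991, 0.0], [0.0, -0.0, -1.0]]
force: [-0.2, -0.1, 0.1]
width: 46.7
t: 20.92
ee_pos: [534.0, 8.3, 260.0]
eef_rot: [[-0.991, 0.134, 0.011], [0.134, 0.991, -0.002], [-0.011, -0.001, -1.0]]
force: [-0.9, -0.1, -0.5]
width: 86.8
wrist scoop_lip 0.95 [475. 160.] [572.4 291.2]
wrist scoop_lip 0.67 [260.  75.] [435.6  24.9]
wrist scoop_grip 0.68 [258. 175.] [542.9   8.3]
scene scoop_lip 0.96 [231. 190.] [430.   28.5]
scene scoop_lip 0.79 [334. 244.] [571.  294.3]
scene scoop_lip 0.57 [333. 142.] [220.5 307.9]
scene scoop_grip 0.88 [363. 273.] [670.3 341.6]
scene scoop_grip 0.81 [298. 138.] [274.6 199.9]
scene scoop_grip 0.55 [216. 213.] [547.6  12. ]
scene scoop_grip 0.17 [232. 192.] [482.1  42.7]
wrist lid_grip 0.8 [498.  50.] [439.3 289.3]
wrist lid_grip 0.37 [260. 176.] [546.6   9.1]
wrist mouth 0.75 [111. 278.] [ 619.9 -159.4]
```

```bash
c="python3 -m creep"; $c '-167 -147 -40 -8 94;-167 -147 -40 -8 94;-167 -147 -40 -8 94;-167 -147 -40 -8 94;-167 -147 -40 -8 94' 20|sed -n '1,3p'
python3 - <<'E'
from h import *
P=optics.camera_params("wrist");im=snap("wrist");np.savez("wc.npz",im=im,**{k:np.array(v) for k,v in P.items()})
for c,n,z in [("wrist","mouth",110),("wrist","canister",0),("wrist","offcut0",10)]:
    for d in optics.spot_point(c,n)[:6]: print(c,n,round(d["conf"],2),np.round(d["uv"]),np.round(pix2world(c,d["uv"],z,P)[:2],1))
u,v=[int(x) for x in optics.spot_point("wrist","mouth")[0]["uv"]]
a=max(u-110,0);b=max(v-85,0);print(a,b)
cv2.imwrite("pics/w12.png",cv2.cvtColor(cv2.resize(im[b:b+165,a:a+220],(800,600),interpolation=cv2.INTER_CUBIC),cv2.COLOR_RGB2BGR))
E
```

```text
t: 22.0
ee_pos: [677.9, -161.3, 293.1]
eef_rot: [[-1.0, -0.003, -0.001], [-0.003, 1.0, 0.0], [0.001, 0.0, -1.0]]
wrist mouth 0.67 [258. 117.] [ 620.7 -161.1]
wrist mouth 0.55 [280.  81.] [ 585.9 -139.1]
wrist canister 0.98 [258. 111.] [ 617.9 -161.5]
wrist offcut0 0.67 [247.  96.] [ 599.5 -175.2]
wrist offcut0 0.56 [268.  79.] [ 577.9 -148.7]
wrist offcut0 0.5 [259.  93.] [ 595.  -159.6]
wrist offcut0 0.4 [278.  81.] [ 580.1 -135.3]
wrist offcut0 0.39 [242.  82.] [ 582.6 -181.4]
147 31
```

View pics/w12.png

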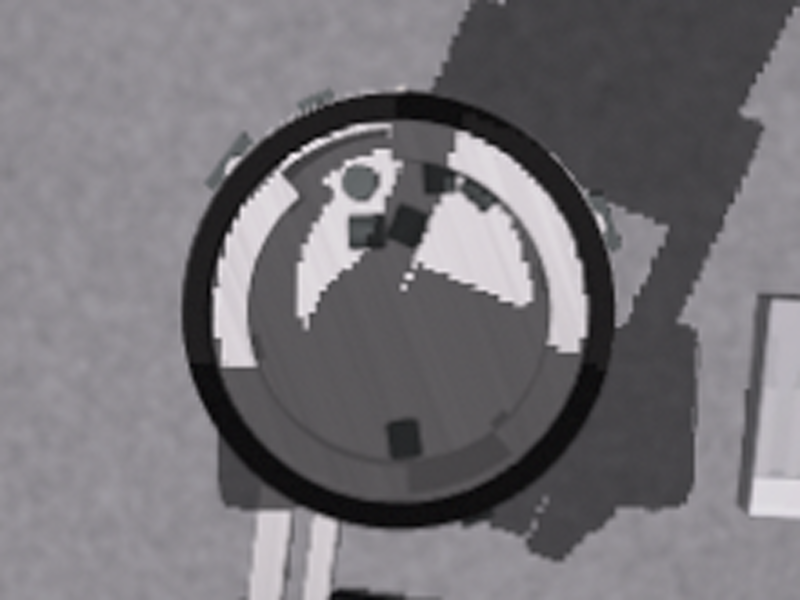

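All six offcuts are inside the canister. The notches of the mouth are at crop (337,150) and (460,465), and the mouth centre is near (399,308). Next I compute the angles.

Run:
```python
from h import *
Z=np.load("wc.npz");P={k:Z[k] for k in Z.files if k!="im"}
f=lambda u,v,z:pix2world("wrist",((u+.5)*.275-.5+147,(v+.5)*.275-.5+31),z,P)[:2]
n1=[f(290,182,110),f(391,135,110)];n2=[f(408,490,110),f(503,435,110)]
A,B=f(337,150,110),f(460,465,110);d=A-B
print("notch",A,B,np.linalg.norm(d),"mid",(A+B)/2,"ang",np.degrees(np.arctan2(d[1],d[0]))%180)
c=np.array([f(250,310,110),f(549,310,110),f(400,157,110),f(400,462,110)]);print("hole",c[:2].mean(0),c[2:].mean(0),np.linalg.norm(c[0]-c[1]),np.linalg.norm(c[2]-c[3]))
r=np.array([f(183,310,122),f(615,310,122),f(398,92,122),f(398,526,122)]);print("ring",r[:2].mean(0),r[2:].mean(0),np.linalg.norm(r[0]-r[1]),np.linalg.norm(r[2]-r[3]))
# ring fit automatically: dark pixels
im=Z["im"];g=im.mean(2)<28
n,l,s,ce=cv2.connectedComponentsWithStats(g.astype(np.uint8));i=l[int((310)*.275+31),int(200*.275+147)];print(i,s[i],ce[i])
cn=max(cv2.findContours((l==i).astype(np.uint8),cv2.RETR_EXTERNAL,cv2.CHAIN_APPROX_NONE)[0],key=len)
pts=np.array([pix2world("wrist",p[0],122,P)[:2] for p in cn]);e=cv2.fitEllipse(pts.astype(np.float32));print(e)
s=ctrl.get_state();print(s["q"])
```

```text
notch [ 577.16101257 -178.99036241] [ 662.83177825 -144.91625331] 92.19829175363687 mid [ 619.99639541 -161.95330786] ang 21.689358948772906
hole [ 619.58766733 -162.12361087] [ 620.50002059 -161.98249793] 82.39464600130304 83.07197954101815
ring [ 618.92930046 -162.19133994] [ 620.72801428 -162.45083712] 115.15014932658185 114.40126148757082
0 [     0      0    512    384 177673] [257.89307323 181.50242299]
((728.9085083007812, -146.47283935546875), (507.21112060546875, 631.885498046875), 165.68382263183594)
[-2.24764078e+01  1.71820174e+01  7.74161689e+01  7.92010047e-03
  8.54420566e+01 -1.12852815e+02]
```

```bash
c="python3 -m creep"; $c '177 450 10 5 94;177 450 10 5 94;177 450 10 5 94;177 450 10 5 94;177 450 10 5 94' 20|sed -n '1,3p'
python3 - <<'E'
from h import *
s=ctrl.get_state();R=np.array(s["eef_rot"]);p=np.array(s["ee_pos"]);print(R.T@(np.array([500,289,280])-p),np.degrees(np.arctan2(R[1,0],R[0,0])))
E
```

```text
t: 22.88
ee_pos: [559.2, 133.3, 287.9]
eef_rot: [[-0.997, 0.081, 0.001], [0.081, 0.997, 0.0], [-0.001, 0.0, -1.0]]
[ 71.58669173 150.36455209   7.88565885] 175.363014145248
```

```bash
c="python3 -m creep"; $c '70 150 8 0 94;70 150 8 0 94;70 150 8 0 94;70 150 8 0 94;70 150 8 0 94' 20|sed -n '1,3p'
python3 - <<'E'
from h import *
P=optics.camera_params("wrist");im=snap("wrist","w13")
for n,z in [("lid_grip",46),("lid",0)]:
    for d in optics.spot_point("wrist",n)[:3]: print(n,round(d["conf"],2),np.round(d["uv"]),np.round(pix2world("wrist",d["uv"],z,P)[:2],1))
d=optics.spot_point("wrist","lid_grip")
u,v=max((x for x in d if x["conf"]>.3),key=lambda x:-np.linalg.norm(pix2world("wrist",x["uv"],46,P)[:2]-[438,289]))["uv"]
g=im.mean(2)
u0,v0=int(u)-40,max(int(v)-45,0);w=g[v0:v0+90,u0:u0+80]
m=(w<35).astype(np.uint8)
n,l,s,ce=cv2.connectedComponentsWithStats(m);i=l[int(v)-v0,int(u)-u0];print("bar comp",i,s[i] if i else None)
k=np.argwhere(l==i)[:,::-1]+[u0,v0]
for z in (56,):
    q=np.array([pix2world("wrist",p,z,P)[:2] for p in k],np.float32);(c,sz,a)=cv2.minAreaRect(q);print("rect",c,sz,a)
# bright disc
w2=g[max(int(v)-90,0):int(v)+90,int(u)-90:int(u)+90]
o=[int(u)-90,max(int(v)-90,0)]
m=cv2.morphologyEx(((w2>np.percentile(w2,70))|False).astype(np.uint8),cv2.MORPH_CLOSE,np.ones((25,25)))
ct=max(cv2.findContours(m,cv2.RETR_EXTERNAL,cv2.CHAIN_APPROX_NONE)[0],key=cv2.contourArea)
q=np.array([pix2world("wrist",p[0]+o,22,P)[:2] for p in ct],np.float32);print("disc",cv2.fitEllipse(q),cv2.minEnclosingCircle(q))
E
```

```text
t: 23.5
ee_pos: [503.3, 285.9, 279.8]
eef_rot: [[-0.997, 0.081, 0.0], [0.081, 0.997, -0.0], [-0.0, -0.0, -1.0]]
lid_grip 0.78 [409. 138.] [485.7 466.8]
lid 0.7 [392. 138.] [491.3 464.1]
lid 0.58 [259. 106.] [438.2 293. ]
bar comp 1 [ 20  26  37  47 751]
rect (487.7104797363281, 459.1277160644531) (24.340797424316406, 54.69514846801758) 62.461063385009766
disc ((497.1108703613281, 485.773681640625), (262.1580810546875, 286.05584716796875), 131.02841186523438) ((497.31182861328125, 489.182861328125), 172.92974853515625)
```

Run:
```python
from h import *
P=optics.camera_params("wrist");im=cv2.imread("pics/w13.png").astype(int)
g=im.mean(2);u,v=259,100
w=g[v-60:v+60,u-70:u+70];print(np.percentile(w,[1,5,20,50,70,90,97]))
for th in (25,35,50):
    n,l,s,ce=cv2.connectedComponentsWithStats((w<th).astype(np.uint8))
    for i in range(1,n):
        if s[i][4]>150:
            k=np.argwhere(l==i)[:,::-1]+[u-70,v-60]
            q=np.array([pix2world("wrist",p,56,P)[:2] for p in k],np.float32);print(th,s[i],cv2.minAreaRect(q))
for th in (110,130,150,170):
    m=cv2.morphologyEx((w>th).astype(np.uint8),cv2.MORPH_OPEN,np.ones((5,5)))
    ct=max(cv2.findContours(m,cv2.RETR_EXTERNAL,cv2.CHAIN_APPROX_NONE)[0],key=cv2.contourArea,default=None)
    if ct is None or len(ct)<6: continue
    q=np.array([pix2world("wrist",p[0]+[u-70,v-60],22,P)[:2] for p in ct],np.float32);print(th,"disc",cv2.fitEllipse(q),cv2.minEnclosingCircle(q))
```

```text
[ 22.33333333  65.          67.66666667  87.66666667 136.66666667
 203.66666667 215.        ]
25 [ 63  46  11  46 181] ((440.2041320800781, 290.13037109375), (11.256097793579102, 49.25900650024414), 84.99898529052734)
35 [ 63  42  12  50 309] ((438.09954833984375, 290.7618408203125), (12.147306442260742, 53.57059860229492), 84.99898529052734)
50 [ 63  42  12  50 579] ((438.11151123046875, 290.87457275390625), (12.374489784240723, 53.57468032836914), 84.99901580810547)
110 disc ((397.5081787109375, 358.9811096191406), (43.0980224609375, 107.84284210205078), 102.39173889160156) ((411.76910400390625, 352.135986328125), 52.491817474365234)
130 disc ((397.5840759277344, 359.1396789550781), (42.778587341308594, 107.67878723144531), 102.10034942626953) ((411.8134460449219, 352.7181701660156), 52.19827651977539)
150 disc ((431.5375061035156, 268.3467712402344), (36.32455062866211, 49.724151611328125), 80.69146728515625) ((433.4775390625, 271.96466064453125), 27.753786087036133)
170 disc ((432.2162170410156, 268.7188720703125), (34.457054138183594, 49.05187225341797), 78.7299575805664) ((434.165771484375, 272.1185302734375), 27.22134017944336)
```

```bash
c="python3 -m creep"; $c '65 0 60 0 50;65 0 120 0 50;65 0 180 0 50;65 0 220 0 50;65 0 220 0 50' 20|sed -n '1,2p'
python3 - <<'E'
from h import *
s=ctrl.get_state();R=np.array(s["eef_rot"]);p=np.array(s["ee_pos"]);print(s["t"],R.T@(np.array([438.1,290.9,38.5])-p))
E
```

```text
t: 24.32
ee_pos: [435.6, 289.4, 55.7]
24.325 [-2.49784163  1.75593941 17.196745  ]
```

```bash
c="python3 -m creep"; $c '0 1 12 0 50;0 1 21 0 50;0 1 21 0 50' 30|sed -n '1,4p'
python3 - <<'E'
from h import *
s=ctrl.get_state();R=np.array(s["eef_rot"]);p=np.array(s["ee_pos"]);print(s["t"],R.T@(np.array([438.1,290.9,38.5])-p))
E
```

```text
t: 24.7
ee_pos: [439.5, 292.6, 39.3]
eef_rot: [[-0.997, 0.082, 0.001], [0.082, 0.997, 0.0], [-0.001, 0.0, -1.0]]
force: [-0.2, 0.4, -0.7]
24.7 [ 1.23612094 -1.83638899  0.84669844]
```

```bash
c="python3 -m creep"; $c '1 -1 0 0 0;1 -1 0 0 0;1 -1 0 0 0;1 -1 0 0 0;1 -1 0 0 0' 30|sed -n '1,6p';  $c '0 0 0 0 0;0 0 0 0 0;0 0 0 0 0;0 0 0 0 0' 60
```

```text
t: 25.32
ee_pos: [438.0, 291.3, 38.9]
eef_rot: [[-0.997, 0.081, 0.0], [0.081, 0.997, -0.001], [-0.0, -0.001, -1.0]]
force: [0.1, -2.3, 2.6]
width: 13.9
gripper_force: 30.0
t: 25.82
ee_pos: [438.0, 291.3, 38.9]
eef_rot: [[-0.997, 0.082, 0.0], [0.082, 0.997, -0.0], [-0.0, -0.0, -1.0]]
force: [-1.5, -3.9, 5.7]
width: 13.6
gripper_force: 60.0
```

```bash
c="python3 -m creep"; $c '0 0 -40 0 0;0 0 -100 0 0;0 0 -160 0 0;0 0 -170 0 0' 60|sed -n '1,6p';  $c '-20 -40 0 -5 0;-45 -90 0 -12 0;-72 -145 0 -20 0;-100 -200 0 -26 0;-125 -250 0 -26 0' 60
python3 - <<'E'
from h import *
s=ctrl.get_state();R=np.array(s["eef_rot"]);p=np.array(s["ee_pos"]);print(s["t"],R.T@(np.array([620.2,-162.1,195])-p),np.degrees(np.arctan2(R[1,0],R[0,0]))%360)
E
```

```text
t: 26.32
ee_pos: [439.8, 293.0, 212.9]
eef_rot: [[-0.997, 0.082, 0.008], [0.082, 0.997, 0.004], [-0.007, 0.005, -1.0]]
force: [-0.3, -0.6, -2.7]
width: 13.5
gripper_force: 60.0
t: 26.95
ee_pos: [541.3, 30.8, 205.8]
eef_rot: [[-0.932, -0.363, -0.004], [-0.363, 0.932, 0.002], [0.003, 0.003, -1.0]]
force: [0.2, -0.0, -3.0]
width: 13.8
gripper_force: 60.0
26.95 [  -3.46804116 -208.39925105   10.13899119] 201.3092073704369
```

```bash
c="python3 -m creep"; $c '-1 -50 0 0 0;-2 -105 0 0 0;-3 -160 0 0 0;-3 -200 0 0 0;-3 -208 0 0 0' 60|sed -n '1,2p';  $c '0 0 0 0 0;0 0 0 0 0' 60|sed -n '1,2p'
python3 - <<'E'
from h import *
s=ctrl.get_state();R=np.array(s["eef_rot"]);p=np.array(s["ee_pos"]);print(s["t"],R.T@(np.array([620.2,-162.1,195])-p),np.degrees(np.arctan2(R[1,0],R[0,0]))%360)
P=optics.camera_params("wrist");im=snap("wrist","w14")
u=(-np.array(P["attitude"]).T@(np.array(P["origin"])-p));print("ok")
g=im.mean(2)
for n,z in [("lid_grip",p[2]+8),("lid",p[2]-39),("mouth",110),("canister",0)]:
    for d in optics.spot_point("wrist",n)[:3]: print(n,round(d["conf"],2),np.round(d["uv"]),np.round(R.T@(pix2world("wrist",d["uv"],z,P)-p),1))
E
```

```text
t: 27.58
ee_pos: [619.7, -161.9, 205.2]
t: 27.82
ee_pos: [619.8, -158.9, 207.7]
27.825 [ 0.79973943 -3.14301612 12.69425234] 201.3865273971507
ok
lid_grip 0.69 [260. 249.] [ 0.5  2.3 -8. ]
lid_grip 0.33 [474.  74.] [ 87.3 101.7  -7.8]
lid 0.68 [262. 221.] [-1.6  3.4 39. ]
```

```bash
c="python3 -m creep"; $c '1 0 15 0 0;1 -1 35 0 0;1 -1 50 0 0;1 -1 50 0 0;1 -1 50 0 0' 60|sed -n '1,4p';  python3 - <<'E'
from h import *
s=ctrl.get_state();R=np.array(s["eef_rot"]);p=np.array(s["ee_pos"]);print(s["t"],R.T@(np.array([620.2,-162.1,145])-p),np.degrees(np.arctan2(R[1,0],R[0,0]))%360)
E
```

```text
t: 28.7
ee_pos: [620.1, -162.0, 158.9]
eef_rot: [[-0.932, -0.363, 0.001], [-0.363, 0.932, -0.0], [-0.0, -0.0, -1.0]]
force: [0.4, 0.1, -2.5]
28.7 [-0.02515621 -0.12871255 13.924746  ] 201.30846520545293
```

```bash
c="python3 -m creep"; $c '0 0 6 0 0;0 0 10 0 0;0 0 14 0 0;0 0 14 0 0' 60|sed -n '1,4p'; $c '0 0 3 0 0;0 0 6 0 0;0 0 8 0 0;0 0 8 0 0' 60
```

```text
t: 29.2
ee_pos: [619.8, -162.0, 144.4]
eef_rot: [[-0.932, -0.363, 0.0], [-0.363, 0.932, -0.0], [0.0, -0.0, -1.0]]
force: [0.8, -1.4, -3.0]
t: 29.7
ee_pos: [620.3, -162.0, 138.2]
eef_rot: [[-0.932, -0.364, 0.001], [-0.364, 0.932, -0.001], [-0.001, -0.001, -1.0]]
force: [-2.1, -0.1, 7.2]
width: 13.6
gripper_force: 60.0
```

```bash
c="python3 -m creep"; $c '0 0 2 0 0;0 0 4 0 0;0 0 5 0 0;0 0 5 0 0' 60
```

```text
t: 30.2
ee_pos: [620.8, -162.2, 134.5]
eef_rot: [[-0.932, -0.364, 0.002], [-0.364, 0.932, -0.001], [-0.002, -0.002, -1.0]]
force: [-3.7, 2.1, 10.0]
width: 13.6
gripper_force: 60.0
```

```bash
c="python3 -m creep"; $c '0 0 1 0 0;0 0 1 6 0;0 0 1 12 0;0 0 1 18 0;0 0 1 24 0' 60
python3 - <<'E'
from h import *
s=ctrl.get_state();R=np.array(s["eef_rot"]);print(s["torque"],np.degrees(np.arctan2(R[1,0],R[0,0]))%360)
E
```

```text
t: 30.82
ee_pos: [622.1, -162.9, 134.5]
eef_rot: [[-0.999, 0.05, 0.006], [0.05, 0.999, -0.003], [-0.006, -0.002, -1.0]]
force: [-0.6, -0.1, 11.1]
width: 13.7
gripper_force: 60.0
[0.18976861 0.47937728 0.16727028] 177.14456403465252
```

```bash
c="python3 -m creep"; $c '1 0 0 7 0;1 0 0 14 0;1 0 0 21 0;1 0 0 28 0;1 0 0 35 0' 60|sed -n '1,4p';  $c '0 0 0 7 0;0 0 0 14 0;0 0 0 18 0;0 0 0 18 0' 60
python3 - <<'E'
from h import *
s=ctrl.get_state();R=np.array(s["eef_rot"]);print(s["torque"],np.degrees(np.arctan2(R[1,0],R[0,0]))%360)
E
```

```text
t: 31.45
ee_pos: [621.1, -162.9, 134.5]
eef_rot: [[-0.789, 0.614, 0.005], [0.614, 0.789, -0.003], [-0.006, 0.001, -1.0]]
force: [-0.2, 0.5, 10.6]
t: 31.95
ee_pos: [621.0, -162.9, 134.4]
eef_rot: [[-0.563, 0.826, 0.005], [0.826, 0.563, -0.003], [-0.005, 0.003, -1.0]]
force: [0.1, -1.1, 11.0]
width: 13.8
gripper_force: 60.0
[-0.04146249  0.631375   -0.00331294] 124.29404849319089
```

```bash
c="python3 -m creep"; $c '0 0 0 2 0;0 0 0 4 0;0 0 0 5 0;0 0 0 5 0' 60
python3 - <<'E'
from h import *
s=ctrl.get_state();R=np.array(s["eef_rot"]);print(s["torque"],np.degrees(np.arctan2(R[1,0],R[0,0]))%360)
snap("top")
for d in optics.spot_point("top","scoop_lip")[:4]+optics.spot_point("top","offcut0")[:4]:print(d)
E
```

```text
t: 32.45
ee_pos: [620.5, -163.0, 134.4]
eef_rot: [[-0.491, 0.871, 0.004], [0.871, 0.491, -0.003], [-0.005, 0.002, -1.0]]
force: [-2.8, -1.6, 13.2]
width: 13.8
gripper_force: 60.1
[-0.05355692  0.85318028  0.49256654] 119.41375412081393
{'uv': [170.5, 163.1], 'conf': 0.91}
{'uv': [165.1, 299.4], 'conf': 0.84}
{'uv': [280.2, 215.2], 'conf': 0.77}
```

```bash
c="python3 -m creep"; $c '0 0 -2 0 0;0 0 -3 0 0;0 0 -4 -1 0;0 0 -4 -1 0;0 0 -4 -1 0' 60
python3 - <<'E'
from h import *
s=ctrl.get_state();R=np.array(s["eef_rot"]);print(s["torque"],np.degrees(np.arctan2(R[1,0],R[0,0]))%360)
snap("wrist","w20");P=optics.camera_params("wrist")
for d in optics.spot_point("wrist","lid_grip")[:2]:print(d,pix2world("wrist",d["uv"],146,P))
E
```

```text
t: 33.22
ee_pos: [620.2, -162.6, 136.5]
eef_rot: [[-0.505, 0.863, 0.003], [0.863, 0.505, -0.002], [-0.003, 0.002, -1.0]]
force: [1.6, -3.0, 7.0]
width: 13.7
gripper_force: 60.0
[-0.44590102  0.06852405  0.10332785] 120.31156603720517
{'uv': [260.5, 251.7], 'conf': 0.93} [ 620.43295798 -160.14785355  146.        ]
```

```bash
python3 -m creep '0 0 0 0 0;0 0 0 0 0;0 0 0 0 0'|sed -n '1,6p'; python3 -c "
from station import ctrl
print(ctrl.job_done())"
```

```text
t: 33.7
ee_pos: [620.1, -162.6, 136.5]
eef_rot: [[-0.505, 0.863, 0.003], [0.863, 0.505, -0.002], [-0.003, 0.002, -1.0]]
force: [2.1, -1.9, 7.8]
width: 13.6
gripper_force: 60.0
the job is handed in; nothing more can be done
None
```

I handed the job in at 33.7 s, with no verdict returned: all six offcuts were seen in the canister, the scoop measured flat on the bench and was let go, and the lid was turned about 81° to its stop and is still gripped, with about 10 N on the seal.

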